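# Put the hot-air nozzles away in reverse order

## Robot

A 6-joint arm with a two-finger parallel gripper is mounted at the origin on the work surface. World frame = base frame: x ahead of the robot, y to its left, z up, the work surface at z = 0. Lengths are in m, angles in rad, forces in N, time in s.
With the tool pointing down it reaches from about 0.35 to 0.85 m from the base axis. Payload 8.1 kg.
Tool frame: the origin (TCP) lies midway between the tips of the shut fingers; the grasp point (between the pads) lies 19 mm behind it (robot.grip_point_offset is the distance from the TCP to the grasp point, in m); z points along the fingers, y is the line along which they close (so a half turn about z gives the same grasp; the last joint's range is limited). The gripper opens to 93 mm and grips with 3 to 60 N. Pads are 15 mm wide; open, the fingers measure 128 mm over their backs; the gripper's body (75 mm by 188 mm) begins 65 mm behind the grasp point.
Start: joints at [1.204, 0.13, 1.488, -0, 1.523, -0.085], TCP at [0.167, 0.576, 0.219] pointing down, gripper open.
Joint ranges: [-2.96, 2.96], [-0.89, 2.26], [0.02, 2.5], [-1.34, 4.48], [0, 2.73], [-2.66, 2.66]. Speed limits (rad/s): [2.39, 2.39, 2.79, 3.14, 3.14, 3.14].

## Interface

Orientations are given as a rotation vector (axis times angle).
In Python, from plant import robot, read_camera, job gives the robot as it stands.
- The arm moves only by the shell command python3 -m inch 'ROWS' [FORCE]. ROWS is JSON, one flat list of numbers, 5 for each row, row after row: the shift along the world's x, y, z in mm, then the turn about the world's z in degrees, then the opening in per cent of the stroke, from 0 (shut) to 100 (fully open). In form: [dx, dy, dz, yaw, hand, dx, dy, dz, yaw, hand, ...]. A call has 1 to 10 rows; each row is the pose to reach, as a shift and turn from the pose commanded when the call began; what a row does not reach only later rows make up. A row lasts 1/12 s, in which the tool goes at most 41.7 mm and 7.16 degrees, less where a joint would pass 70% of its speed; a pose out of reach is approached as far as the arm can. A call with a gripper value outside its range is refused whole. The fingers move at their own pace and stop on an object; FORCE is the grip in N (left out, the last holds). Time passes only in rows, so rows that repeat a pose let the fingers close. It gives the time, the measured TCP pose, the force, the opening and the grip force at its end, in the units of the state.
- robot.read_state(): the state, without advancing time (a new reading comes with each control period).
- read_camera(name): name is "scene" or "top" or "wrist"; returns a dict with "image" (420x560x3 uint8, blue, green, red), "K" (3x3 intrinsics, pixels), "extrinsics" (4x4, takes a point from world to camera coordinates); the wrist camera has in their place "mount" (4x4, takes a point from camera to tool coordinates, whose origin is the TCP and whose axes are the flange's). Camera axes: x right, y down, z forward; pixel columns grow to the right and rows downward; lengths in m; the calibration is good to about 2 mm. A picture is of the moment at which its call begins: read the wrist's pose just before it. There is no depth.
- job.close_job(): hands the job in; it is judged then, once.
The state is a dict: "t": time; "q": joint angles; "dq": joint speeds; "joint_torque": joint torques, N m; "tool_pos": TCP position; "orientation": TCP orientation; "force": force on the tool from outside, world axes, zero at the start; "wrist_torque": the same for the moment, N m; "opening": finger opening in m; "gripper_force": force on a finger pad.
Only numpy, scipy, OpenCV 4.12 (cv2) and the standard library are available. Lean on these libraries where they do the work, as an engineer would, in place of code of your own. Each camera call takes 0.05 s, during which the arm holds its last target. There are 200 camera calls.

## Task

Move the four hot-air nozzles from the aluminium cooling tray to the empty black storage tray, one to a compartment, in reverse order: seen from the robot, the nozzle that stands leftmost in the cooling tray must end rightmost in the storage tray, the next one second from the right, and so on. Leave each standing upright on the floor of its compartment, without knocking any nozzle over or shifting the flux jar between the trays.

Things in the scene. Friction and masses are not known exactly. Their poses are not given: they have to be found in the camera images.
- red_nozzle (a point): hot-air nozzle with a red sleeve, standing upright in the cooling tray: steel foot 30 mm across, 16 mm high, then the red sleeve, 28 mm across, from 16 to 56 mm up, then a narrow steel tip with a 6 mm outlet pointing up; 72 mm tall, 70 g or so, round. This point is at its centre, half-way up (36 mm above its underside); z is up when it stands
- yellow_nozzle (a point): hot-air nozzle with a yellow sleeve, standing upright in the cooling tray: steel foot 30 mm across, 16 mm high, then the yellow sleeve, 28 mm across, from 16 to 56 mm up, then a narrow steel tip with a 9 mm outlet pointing up; 72 mm tall, 70 g or so, round. This point is at its centre, half-way up (36 mm above its underside); z is up when it stands
- green_nozzle (a point): hot-air nozzle with a green sleeve, standing upright in the cooling tray: steel foot 30 mm across, 16 mm high, then the green sleeve, 28 mm across, from 16 to 56 mm up, then a narrow steel tip with a 12 mm outlet pointing up; 72 mm tall, 70 g or so, round. This point is at its centre, half-way up (36 mm above its underside); z is up when it stands
- blue_nozzle (a point): hot-air nozzle with a blue sleeve, standing upright in the cooling tray: steel foot 30 mm across, 16 mm high, then the blue sleeve, 28 mm across, from 16 to 56 mm up, then a narrow steel tip with a 15 mm outlet pointing up; 72 mm tall, 70 g or so, round. This point is at its centre, half-way up (36 mm above its underside); z is up when it stands
- tag_red: flat red label, 20 x 44 x 3 mm, fixed on the ledge of the aluminium cooling tray beside the red nozzle's starting place; it stays. Origin: centre of its underside, 12 mm above the table; the nozzle starts 42 mm from it along its own -x; its y runs along the row to the robot's left. The cooling tray is fixed, shaped like the storage tray, places 64 mm apart
- tag_yellow: flat yellow label, 20 x 44 x 3 mm, fixed on the ledge of the aluminium cooling tray beside the yellow nozzle's starting place; it stays. Origin: centre of its underside, 12 mm above the table; the nozzle starts 42 mm from it along its own -x; its y runs along the row to the robot's left. The cooling tray is fixed, shaped like the storage tray, places 64 mm apart
- tag_green: flat green label, 20 x 44 x 3 mm, fixed on the ledge of the aluminium cooling tray beside the green nozzle's starting place; it stays. Origin: centre of its underside, 12 mm above the table; the nozzle starts 42 mm from it along its own -x; its y runs along the row to the robot's left. The cooling tray is fixed, shaped like the storage tray, places 64 mm apart
- tag_blue: flat blue label, 20 x 44 x 3 mm, fixed on the ledge of the aluminium cooling tray beside the blue nozzle's starting place; it stays. Origin: centre of its underside, 12 mm above the table; the nozzle starts 42 mm from it along its own -x; its y runs along the row to the robot's left. The cooling tray is fixed, shaped like the storage tray, places 64 mm apart
- storage: black storage tray with pale floors, fixed, empty at the start: four compartments in a row. Origin on the table under the row's middle; y runs along the row to the robot's left (within 18 degrees of square). Compartment centres x = 0, y = -96, -32, 32, 96 mm; inside 48 (x) by 60 mm (y); floor 6 mm, tops of the 4 mm walls 18 mm above the table; bare ledge, 12 mm high, from x = 28 to 56; 260 mm long
- flux: amber flux jar with a white lid, 38 mm across, 46 mm high, loose, standing between the two trays; origin at the centre of its underside. To be left where it is
There are look-alikes about, which are no part of the job. Leave any orange look-alike of the part that bears red_nozzle alone.

How it is judged:
At the end, for the whole second after the job is handed in: All four nozzles stand upright (within 7 degrees) on the floor of the storage tray (within 5 mm of standing height, 15 mm of the row's centre line), one to a compartment, in the reverse of the order of their labels along the cooling tray (x of red_nozzle in the frame of storage between -0.015 and 0.015 m and y of red_nozzle in the frame of storage between -0.12 and 0.12 m and z of red_nozzle in the frame of storage between 0.036 and 0.047 m and angle between each of red_nozzle, yellow_nozzle, green_nozzle, blue_nozzle's own z axis and vertical below 0.12 rad and x of yellow_nozzle in the frame of storage between -0.015 and 0.015 m and y of yellow_nozzle in the frame of storage between -0.12 and 0.12 m and z of yellow_nozzle in the frame of storage between 0.036 and 0.047 m and x of green_nozzle in the frame of storage between -0.015 and 0.015 m and y of green_nozzle in the frame of storage between -0.12 and 0.12 m and z of green_nozzle in the frame of storage between 0.036 and 0.047 m and x of blue_nozzle in the frame of storage between -0.015 and 0.015 m and y of blue_nozzle in the frame of storage between -0.12 and 0.12 m and z of blue_nozzle in the frame of storage between 0.036 and 0.047 m and ((y of tag_red in the frame of tag_yellow above 0.02 m and ((y of red_nozzle in the frame of storage below -0.064 m and y of yellow_nozzle in the frame of storage above -0.064 m) or (y of red_nozzle in the frame of storage below 0 m and y of yellow_nozzle in the frame of storage above 0 m) or (y of red_nozzle in the frame of storage below 0.064 m and y of yellow_nozzle in the frame of storage above 0.064 m))) or (y of tag_red in the frame of tag_yellow below -0.02 m and ((y of yellow_nozzle in the frame of storage below -0.064 m and y of red_nozzle in the frame of storage above -0.064 m) or (y of yellow_nozzle in the frame of storage below 0 m and y of red_nozzle in the frame of storage above 0 m) or (y of yellow_nozzle in the frame of storage below 0.064 m and y of red_nozzle in the frame of storage above 0.064 m)))) and ((y of tag_red in the frame of tag_green above 0.02 m and ((y of red_nozzle in the frame of storage below -0.064 m and y of green_nozzle in the frame of storage above -0.064 m) or (y of red_nozzle in the frame of storage below 0 m and y of green_nozzle in the frame of storage above 0 m) or (y of red_nozzle in the frame of storage below 0.064 m and y of green_nozzle in the frame of storage above 0.064 m))) or (y of tag_red in the frame of tag_green below -0.02 m and ((y of green_nozzle in the frame of storage below -0.064 m and y of red_nozzle in the frame of storage above -0.064 m) or (y of green_nozzle in the frame of storage below 0 m and y of red_nozzle in the frame of storage above 0 m) or (y of green_nozzle in the frame of storage below 0.064 m and y of red_nozzle in the frame of storage above 0.064 m)))) and ((y of tag_red in the frame of tag_blue above 0.02 m and ((y of red_nozzle in the frame of storage below -0.064 m and y of blue_nozzle in the frame of storage above -0.064 m) or (y of red_nozzle in the frame of storage below 0 m and y of blue_nozzle in the frame of storage above 0 m) or (y of red_nozzle in the frame of storage below 0.064 m and y of blue_nozzle in the frame of storage above 0.064 m))) or (y of tag_red in the frame of tag_blue below -0.02 m and ((y of blue_nozzle in the frame of storage below -0.064 m and y of red_nozzle in the frame of storage above -0.064 m) or (y of blue_nozzle in the frame of storage below 0 m and y of red_nozzle in the frame of storage above 0 m) or (y of blue_nozzle in the frame of storage below 0.064 m and y of red_nozzle in the frame of storage above 0.064 m)))) and ((y of tag_yellow in the frame of tag_green above 0.02 m and ((y of yellow_nozzle in the frame of storage below -0.064 m and y of green_nozzle in the frame of storage above -0.064 m) or (y of yellow_nozzle in the frame of storage below 0 m and y of green_nozzle in the frame of storage above 0 m) or (y of yellow_nozzle in the frame of storage below 0.064 m and y of green_nozzle in the frame of storage above 0.064 m))) or (y of tag_yellow in the frame of tag_green below -0.02 m and ((y of green_nozzle in the frame of storage below -0.064 m and y of yellow_nozzle in the frame of storage above -0.064 m) or (y of green_nozzle in the frame of storage below 0 m and y of yellow_nozzle in the frame of storage above 0 m) or (y of green_nozzle in the frame of storage below 0.064 m and y of yellow_nozzle in the frame of storage above 0.064 m)))) and ((y of tag_yellow in the frame of tag_blue above 0.02 m and ((y of yellow_nozzle in the frame of storage below -0.064 m and y of blue_nozzle in the frame of storage above -0.064 m) or (y of yellow_nozzle in the frame of storage below 0 m and y of blue_nozzle in the frame of storage above 0 m) or (y of yellow_nozzle in the frame of storage below 0.064 m and y of blue_nozzle in the frame of storage above 0.064 m))) or (y of tag_yellow in the frame of tag_blue below -0.02 m and ((y of blue_nozzle in the frame of storage below -0.064 m and y of yellow_nozzle in the frame of storage above -0.064 m) or (y of blue_nozzle in the frame of storage below 0 m and y of yellow_nozzle in the frame of storage above 0 m) or (y of blue_nozzle in the frame of storage below 0.064 m and y of yellow_nozzle in the frame of storage above 0.064 m)))) and ((y of tag_green in the frame of tag_blue above 0.02 m and ((y of green_nozzle in the frame of storage below -0.064 m and y of blue_nozzle in the frame of storage above -0.064 m) or (y of green_nozzle in the frame of storage below 0 m and y of blue_nozzle in the frame of storage above 0 m) or (y of green_nozzle in the frame of storage below 0.064 m and y of blue_nozzle in the frame of storage above 0.064 m))) or (y of tag_green in the frame of tag_blue below -0.02 m and ((y of blue_nozzle in the frame of storage below -0.064 m and y of green_nozzle in the frame of storage above -0.064 m) or (y of blue_nozzle in the frame of storage below 0 m and y of green_nozzle in the frame of storage above 0 m) or (y of blue_nozzle in the frame of storage below 0.064 m and y of green_nozzle in the frame of storage above 0.064 m))))); the robot touches nothing.
It fails at once if a nozzle is tipped over (more than 40 degrees) (angle between any of red_nozzle, yellow_nozzle, green_nozzle, blue_nozzle's own z axis and vertical above 0.7 rad).
It fails at once if the flux jar is shifted by more than 20 mm or tipped (distance of flux from where it was at the start of the episode above 0.02 m or angle between flux's own z axis and vertical above 0.5 rad).
It also fails if it takes over 106 s, if anything falls off the work surface, if the arm or the gripper's body presses on something with over 40 N, if the wrist force passes 120 N, or if a joint passes its speed limit or range.

## Working session

There is one attempt and no reset: what is moved stays moved. The work goes in short steps, Python scripts to look and compute and a shell command to move; the robot and the scene stay as the last step left them, time stands still between calls to the robot, and variables do not carry over. Pictures are saved under pics/ and viewed, at most 14 in all, crops included, and the job is handed in when it is done.

```bash
mkdir -p pics
cat > h.py <<'E'
import numpy as np, cv2
from plant import robot, read_camera, job
def ray(c,u,v,z):
    K=c["K"];E=np.array(c["extrinsics"]);R=E[:3,:3];t=E[:3,3]
    o=-R.T@t; d=R.T@np.linalg.solve(K,[u,v,1.]); return o+d*(z-o[2])/d[2]
def proj(c,p):
    E=np.array(c["extrinsics"]); q=c["K"]@(E[:3,:3]@np.array(p)+E[:3,3]); return q[:2]/q[2]
E
python3 - <<'E'
from h import *
for n in("top","scene"):
    c=read_camera(n); cv2.imwrite(f"pics/{n}0.png",c["image"]); print(n,c["K"],c["extrinsics"])
s=robot.read_state();print(s["t"],s["tool_pos"],s["orientation"],s["opening"])
E
```

```text
top [[453.61264517   0.         280.06722802]
 [  0.         453.61264517 212.30780864]
 [  0.           0.           1.        ]] [[ 0.01557545 -0.99987708  0.00179838  0.03470272]
 [-0.9812999  -0.01563112 -0.19184934  0.51750101]
 [ 0.19185387  0.00122339 -0.98142274  0.88761259]
 [ 0.          0.          0.          1.        ]]
scene [[454.81548987   0.         283.41384353]
 [  0.         454.81548987 210.58255521]
 [  0.           0.           1.        ]] [[-0.73779743  0.67457275  0.02462819  0.35958241]
 [ 0.34928173  0.4127308  -0.84122266 -0.15272425]
 [-0.57763069 -0.61204974 -0.54012767  1.35264549]
 [ 0.          0.          0.          1.        ]]
0.1 [0.16665388 0.57585915 0.21769823] [-4.41175194e-01 -3.11010781e+00  2.53253837e-03] 0.09288369165711453
```

View pics/top0.png

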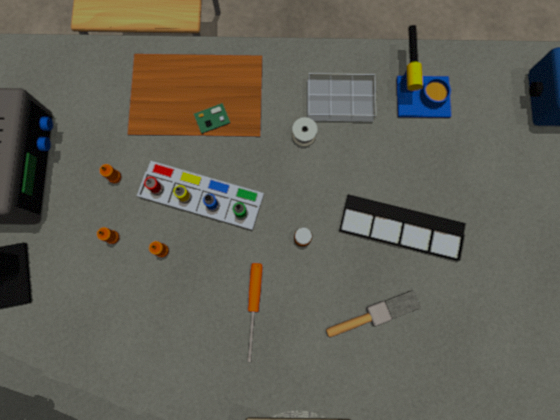

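View pics/scene0.png

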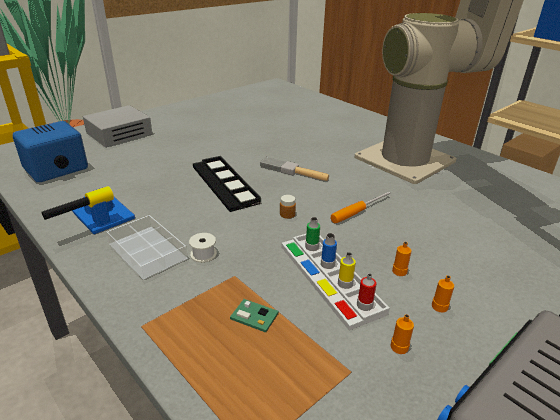

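The top view shows the cooling tray with, left to right, red (153,185), yellow (182,193), blue (210,201) and green (240,210). The storage tray's floors lie at (357,223) to (446,245) and the flux lid at (303,236). Three orange look-alikes, at (110,173), (107,235) and (158,248), stand outside the tray. The red one is in the tray, beside the red tag. I'll confirm it in a crop and measure.

```bash
cat > m.py <<'E'
from h import *
c=read_camera("top"); im=c["image"]; hsv=cv2.cvtColor(im,cv2.COLOR_BGR2HSV)
cv2.imwrite("pics/crop1.png",cv2.resize(im[150:265,90:280],None,fx=4,fy=4,interpolation=cv2.INTER_CUBIC))
H,S,V=cv2.split(hsv)
def blobs(m,lo,hi,x0,x1,y0,y1):
    k=np.zeros_like(m);k[y0:y1,x0:x1]=m[y0:y1,x0:x1]
    n,_,st,ce=cv2.connectedComponentsWithStats(k.astype(np.uint8),connectivity=4)
    return [(ce[i],st[i]) for i in range(1,n) if lo<st[i,4]<hi]
P=[]
for n,m in dict(red=(H<6)|(H>174),yellow=(H>22)&(H<35),blue=(H>105)&(H<125),green=(H>50)&(H<80)).items():
    for ce,st in blobs(m&(S>110)&(V>60),40,600,138,268,158,230):
        print(n,ce.round(1),st[2:],"tag z15:",ray(c,*ce,.015).round(4),"sleeve z.05:",ray(c,*ce,.05).round(4))
F=[]
for ce,st in blobs((V>150)&(S<60),200,1500,335,470,195,262):
    F.append(ray(c,*ce,.006)); print("floor",ce.round(1),st[2:],F[-1].round(4))
if len(F)==4:
    F=np.array(sorted(F,key=lambda p:-p[1]));d=(F[0]-F[3]);print("storage",F.mean(0),"len",np.linalg.norm(d),"yaw",np.degrees(np.arctan2(-d[0],d[1])))
for ce,st in blobs((V>150)&(S<60),80,400,290,318,225,250): print("flux",ray(c,*ce,.046))
E
python3 m.py
```

```text
red [162.6 170.1] [ 20  13 157] tag z15: [0.6136 0.3009 0.015 ] sleeve z.05: [0.6035 0.2914 0.05  ]
red [150.7 182.8] [14 14 87] tag z15: [0.5846 0.3248 0.015 ] sleeve z.05: [0.5755 0.3144 0.05  ]
yellow [190.3 178.1] [ 21  13 162] tag z15: [0.5965 0.2395 0.015 ] sleeve z.05: [0.587  0.2323 0.05  ]
yellow [181.5 193.2] [ 17  16 131] tag z15: [0.5624 0.2567 0.015 ] sleeve z.05: [0.5542 0.2489 0.05  ]
blue [218.3 186.1] [ 21  13 162] tag z15: [0.5796 0.1778 0.015 ] sleeve z.05: [0.5707 0.1729 0.05  ]
blue [210.3 201.2] [14 13 67] tag z15: [0.5457 0.1937 0.015 ] sleeve z.05: [0.538  0.1881 0.05  ]
green [246.3 194.3] [ 20  12 153] tag z15: [0.5623 0.1164 0.015 ] sleeve z.05: [0.554  0.1137 0.05  ]
green [239.1 209.1] [13 14 63] tag z15: [0.5294 0.131  0.015 ] sleeve z.05: [0.5224 0.1277 0.05  ]
floor [356.9 222.1] [ 29  25 485] [ 0.5066 -0.1232  0.006 ]
floor [386.4 229.4] [ 29  24 482] [ 0.4917 -0.1863  0.006 ]
floor [415.6 236.7] [ 28  24 472] [ 0.4769 -0.2485  0.006 ]
floor [445.2 244.1] [ 27  24 474] [ 0.4618 -0.3113  0.006 ]
storage [ 0.48426752 -0.21732516  0.006     ] len 0.19334438282325797 yaw -13.396215508886534
flux [ 0.47062673 -0.00486066  0.046     ]
```

View pics/crop1.png

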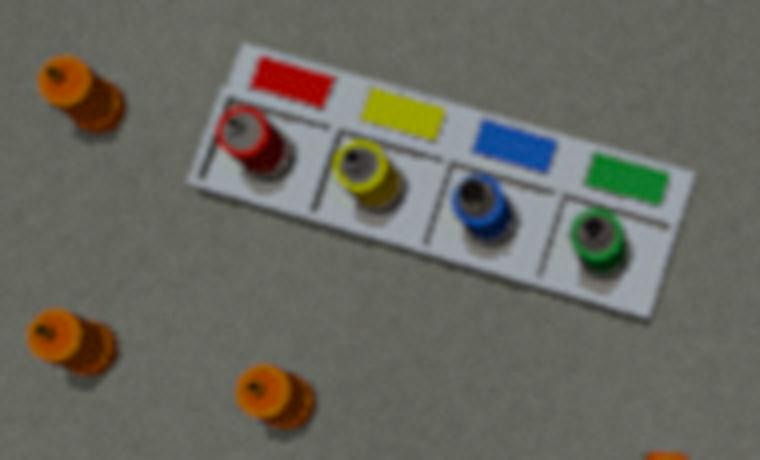

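Order confirmed: red, yellow, blue, green from the left. Tag spacing is 191.5/3 mm and storage spacing 193.3/3 mm, both matching the 64 mm given. I'll grip across the row, with the fingers closing along the tray's x.

```bash
python3 -m inch '[406,-264,-70,-89.4,70,406,-264,-70,-89.4,70,406,-264,-70,-89.4,70,406,-264,-70,-89.4,70,406,-264,-70,-89.4,70,406,-264,-70,-89.4,70,406,-264,-70,-89.4,70,406,-264,-70,-89.4,70,406,-264,-70,-89.4,70,406,-264,-70,-89.4,70]' 15
```

```text
t: 0.98
tool_pos: [0.5138, 0.35, 0.1585]
orientation: [-2.185, -2.257, 0.001]
force: [0.5, 0.7, -0.2]
opening: 0.065
gripper_force: 0.0
```

```bash
python3 -m inch '[60,-38,-10,-17.4,70,60,-38,-10,-17.4,70,60,-38,-10,-17.4,70,60,-38,-10,-17.4,70,60,-38,-10,-17.4,70]'
cat > w.py <<'E'
import sys
from h import *
from scipy.spatial.transform import Rotation as R
s=robot.read_state(); Rt=R.from_rotvec(s["orientation"]).as_matrix(); p=np.array(s["tool_pos"])
c=read_camera("wrist"); M=np.array(c["mount"])
T=np.eye(4);T[:3,:3]=Rt;T[:3,3]=p
c["extrinsics"]=np.linalg.inv(T@M)
im=c["image"].copy(); cv2.imwrite(f"pics/{sys.argv[1]}.png",im)
y=Rt[:,1]; print("pos",p.round(4),"y-line",np.degrees(np.arctan2(y[1],y[0])))
E
cat > wt.py <<'E'
from w import *
E
python3 w.py w1
```

```text
t: 1.4
tool_pos: [0.5722, 0.3133, 0.1484]
orientation: [-2.493, -1.91, 0.002]
force: [0.5, 0.3, -0.5]
opening: 0.0651
gripper_force: 0.0
pos [0.5722 0.3133 0.1484] y-line -15.079212962729041
```

View pics/w1.png

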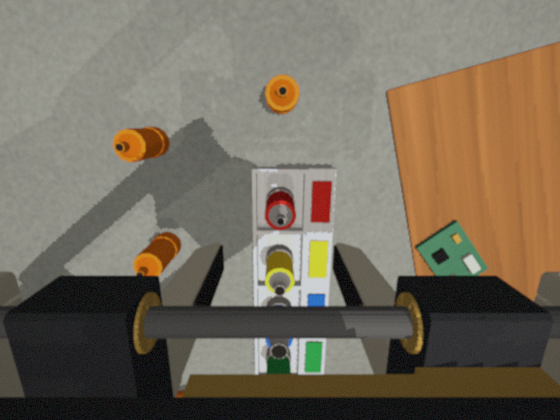

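The wrist view shows the red tip at about (280,220), the yellow tip at (278,290), and the fingers on either side of the row. I'll turn these into positions.

```bash
cat >> w.py <<'E'
for a in sys.argv[2:]:
    u,v,z=map(float,a.split(",")); print(a,ray(c,u,v,z).round(4))
E
python3 w.py w1b 280,220,.078 278,290,.078 321,202,.015 318,259,.015 
python3 - <<'E'
E
```

```text
pos [0.5719 0.3139 0.1488] y-line -15.004411348001367
280,220,.078 [0.5744 0.3134 0.078 ]
278,290,.078 [0.5562 0.2515 0.078 ]
321,202,.015 [0.6149 0.3014 0.015 ]
318,259,.015 [0.5978 0.2404 0.015 ]
```

```bash
python3 -m inch '[2,-1,-35,-0.5,70,2,-1,-70,-0.5,70,2,-1,-100,-0.5,70,2,-1,-115,-0.5,70,2,-1,-122,-0.5,70,2,-1,-122,-0.5,70,2,-1,-122,-0.5,10,2,-1,-122,-0.5,10,2,-1,-122,-0.5,10,2,-1,-122,-0.5,10]' 20; python3 -m inch '[0,0,0,0,10,0,0,0,0,10,0,0,0,0,10]'
```

```text
t: 2.33
tool_pos: [0.5759, 0.3131, 0.0291]
orientation: [2.503, 1.898, 0.005]
force: [0.1, -0.6, -1.3]
opening: 0.0429
gripper_force: 0.0
t: 2.58
tool_pos: [0.5749, 0.3127, 0.0276]
orientation: [2.503, 1.898, 0.001]
force: [-0.1, -0.5, 2.6]
opening: 0.0277
gripper_force: 20.0
```

```bash
python3 -m inch '[0,0,-1,0,10,0,0,30,0,10,0,0,70,0,10,0,0,110,0,10,-6,-30,120,0,10,-13,-70,120,0,10,-20,-110,120,0,10,-27,-150,120,0,10,-34,-190,120,0,10,-42,-230,120,0,10]'; python3 -m inch '[-7,-40,0,0,10,-14,-80,0,1,10,-22,-120,0,2,10,-29,-160,0,2,10,-36,-200,0,2,10,-43,-240,0,2,10,-50,-280,0,2,10,-57,-320,0,2,10,-64,-355,0,2,10,-68,-378,0,2,10]'
```

```text
t: 3.42
tool_pos: [0.5318, 0.0809, 0.1469]
orientation: [2.503, 1.898, -0.0]
force: [0.8, -0.4, -0.9]
opening: 0.0277
gripper_force: 20.0
t: 4.25
tool_pos: [0.4632, -0.2988, 0.1469]
orientation: [2.472, 1.939, -0.001]
force: [0.7, 0.2, -1.6]
opening: 0.0273
gripper_force: 20.0
```

```bash
python3 -m inch '[-2,-12,0,0,10,-2,-12,0,0,10,-2,-12,0,0,10]'; python3 w.py w2
```

```text
t: 4.5
tool_pos: [0.4624, -0.3071, 0.1467]
orientation: [-2.47, -1.939, -0.001]
force: [0.0, 0.8, -1.4]
opening: 0.0276
gripper_force: 20.0
pos [ 0.4624 -0.3071  0.1467] y-line -13.726756129011852
```

View pics/w2.png

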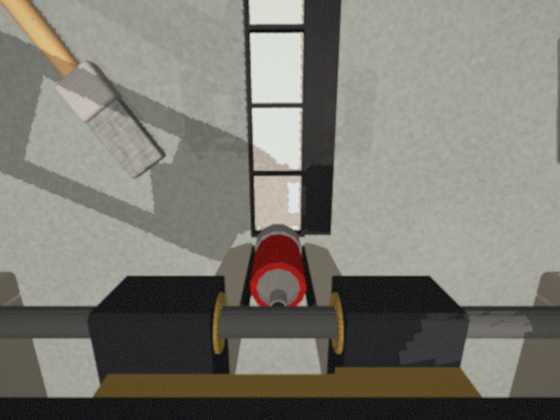

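The wrist view shows the held red nozzle at (278,270), the rightmost compartment around (276,204), and dividers at (276,173), (276,105) and (275,28).

```bash
python3 w.py w2b 276,173,.018 276,105,.018 275,28,.018 277,234,.018 250,173,.018 303,173,.018 280,290,.07
```

```text
pos [ 0.4627 -0.3063  0.1467] y-line -13.655566366623775
276,173,.018 [ 0.4687 -0.2773  0.018 ]
276,105,.018 [ 0.4836 -0.2163  0.018 ]
275,28,.018 [ 0.4976 -0.1552  0.018 ]
277,234,.018 [ 0.4547 -0.339   0.018 ]
250,173,.018 [ 0.4441 -0.2713  0.018 ]
303,173,.018 [ 0.4943 -0.2835  0.018 ]
280,290,.07 [ 0.4494 -0.3728  0.07  ]
```

```bash
python3 -m inch '[-1,-3,0,0,10,-1,-3,-35,0,10,-1,-3,-70,0,10,-1,-3,-95,0,10,-1,-3,-108,0,10,-1,-3,-115,0,10,-1,-3,-118,0,10,-1,-3,-119,0,10,-1,-3,-119,0,10,-1,-3,-119,0,10]'
```

```text
t: 5.43
tool_pos: [0.4627, -0.3114, 0.0299]
orientation: [2.468, 1.94, 0.001]
force: [-0.7, 0.6, 0.2]
opening: 0.0276
gripper_force: 20.0
```

```bash
python3 -m inch '[0,1,-1,0,10,0,1,-2,0,10,0,1,-2,0,10]';python3 -m inch '[0,0,0,0,70,0,0,0,0,70,0,0,0,0,70,0,0,0,0,70,0,0,0,0,70,0,0,30,0,70,0,0,70,0,70,0,0,110,0,70,7,40,120,0,70,17,80,120,0,70]'
```

```text
t: 5.68
tool_pos: [0.4624, -0.3101, 0.0276]
orientation: [2.468, 1.94, 0.001]
force: [-2.0, 2.4, 6.6]
opening: 0.0277
gripper_force: 20.0
t: 6.52
tool_pos: [0.4808, -0.2319, 0.1514]
orientation: [2.467, 1.931, 0.004]
force: [1.1, 1.1, -0.5]
opening: 0.0648
gripper_force: 0.0
```

```bash
python3 -m inch '[6,40,0,0,70,12,80,0,0,70,19,120,0,-1,70,25,160,0,-2,70,31,200,0,-2,70,37,240,0,-2,70,44,280,0,-2,70,50,320,0,-2,70,56,360,0,-2,70,62,400,0,-2,70]'; python3 -m inch '[6,40,0,0,70,12,75,0,0,70,13,81,0,0,70,13,81,0,0,70,13,81,0,0,70]'; python3 w.py w3
python3 - <<'E'
from h import *
c=read_camera("scene");cv2.imwrite("pics/s3.png",cv2.resize(c["image"][140:290,170:470],None,fx=2.5,fy=2.5))
E
```

```text
t: 7.35
tool_pos: [0.5404, 0.1726, 0.146]
orientation: [2.503, 1.898, 0.0]
force: [-0.2, 0.7, 0.5]
opening: 0.0653
gripper_force: 0.0
t: 7.77
tool_pos: [0.5532, 0.2513, 0.1455]
orientation: [2.502, 1.899, -0.002]
force: [0.2, 0.6, -0.2]
opening: 0.0655
gripper_force: 0.0
pos [0.5532 0.2513 0.1455] y-line -15.601882963989754
```

View pics/s3.png

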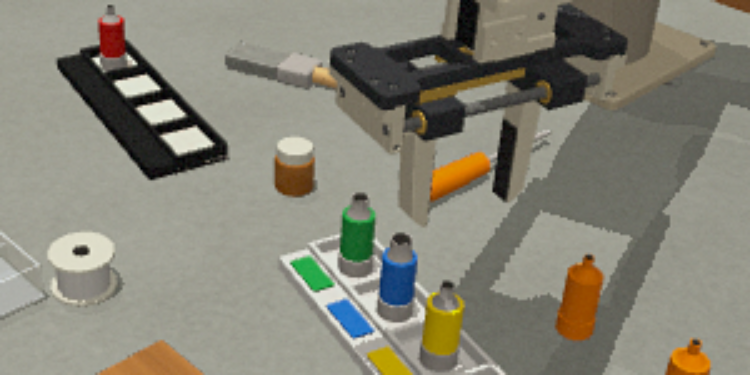

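Red stands upright in the rightmost compartment, at (112,35) in the crop, and the flux jar is untouched at (295,165). Next is yellow.

```bash
python3 -m inch '[2,0,-35,0,70,2,0,-70,0,70,2,0,-97,0,70,2,0,-112,0,70,2,0,-118,0,70,2,0,-118,0,70,2,0,-118,0,10,2,0,-118,0,10,2,0,-118,0,10,2,0,-118,0,10]'; python3 -m inch '[0,0,0,0,10,0,0,0,0,10,0,0,0,0,10]'
```

```text
t: 8.7
tool_pos: [0.5567, 0.2519, 0.0297]
orientation: [2.503, 1.897, 0.004]
force: [-0.3, -0.8, -0.6]
opening: 0.0429
gripper_force: 0.0
t: 8.95
tool_pos: [0.5559, 0.2517, 0.0285]
orientation: [2.503, 1.898, 0.001]
force: [-0.6, -0.8, 2.7]
opening: 0.0278
gripper_force: 20.0
```

```bash
python3 -m inch '[0,0,5,0,10,0,0,35,0,10,0,0,75,0,10,0,0,110,0,10,-5,-30,120,0,10,-11,-70,120,0,10,-18,-110,120,0,10,-24,-150,120,0,10,-31,-190,120,0,10,-37,-230,120,0,10]'; python3 -m inch '[-6,-40,0,0,10,-13,-80,0,1,10,-19,-120,0,2,10,-26,-160,0,2,10,-32,-200,0,2,10,-38,-235,0,2,10,-42,-260,0,2,10,-43,-269,0,2,10,-43,-269,0,2,10,-43,-269,0,2,10]'
```

```text
t: 9.78
tool_pos: [0.5178, 0.02, 0.1484]
orientation: [2.503, 1.899, 0.0]
force: [0.6, -0.7, -1.2]
opening: 0.0278
gripper_force: 20.0
t: 10.62
tool_pos: [0.4755, -0.247, 0.148]
orientation: [-2.47, -1.94, -0.001]
force: [0.3, -0.0, -0.4]
opening: 0.0277
gripper_force: 20.0
```

```bash
python3 -m inch '[0,0,-35,0,10,0,0,-70,0,10,0,0,-95,0,10,0,0,-108,0,10,0,0,-115,0,10,0,0,-118,0,10,0,0,-120,0,10,0,0,-120,0,10,0,0,-120,0,10,0,0,-120,0,10]'
```

```text
t: 11.45
tool_pos: [0.4765, -0.2481, 0.0295]
orientation: [2.468, 1.94, 0.001]
force: [-0.0, 0.6, -0.8]
opening: 0.0274
gripper_force: 20.0
```

Still 1 mm above the floor, so lower, release and return for blue at (0.5389, 0.1893).

```bash
python3 -m inch '[0,0,-1,0,10,0,0,-2,0,10,0,0,-2,0,10]';python3 -m inch '[0,0,0,0,70,0,0,0,0,70,0,0,0,0,70,0,0,0,0,70,0,0,0,0,70,0,0,30,0,70,0,0,70,0,70,0,0,110,0,70,6,40,120,0,70,12,80,120,0,70]'; python3 -m inch '[6,40,0,0,70,12,80,0,0,70,17,120,0,-1,70,23,160,0,-2,70,29,200,0,-2,70,35,240,0,-2,70,41,280,0,-2,70,46,320,0,-2,70,50,345,0,-2,70,51,357,0,-2,70]'; python3 -m inch '[0,0,0,0,70,0,0,0,0,70]'
```

```text
t: 11.7
tool_pos: [0.4765, -0.2482, 0.0284]
orientation: [2.468, 1.94, 0.001]
force: [-4.6, 3.0, 14.5]
opening: 0.0276
gripper_force: 20.0
t: 12.53
tool_pos: [0.4903, -0.1695, 0.1513]
orientation: [2.468, 1.931, 0.006]
force: [1.1, 0.3, 0.5]
opening: 0.065
gripper_force: 0.0
t: 13.37
tool_pos: [0.5384, 0.1931, 0.1458]
orientation: [-2.5, -1.901, -0.001]
force: [-0.3, -0.3, -0.3]
opening: 0.0654
gripper_force: 0.0
t: 13.53
tool_pos: [0.5383, 0.1892, 0.1456]
orientation: [2.502, 1.899, -0.002]
force: [0.2, -1.2, 1.7]
opening: 0.0647
gripper_force: 0.0
```

```bash
python3 -m inch '[0,0,-35,0,70,0,0,-70,0,70,0,0,-97,0,70,0,0,-112,0,70,0,0,-117,0,70,0,0,-117,0,70,0,0,-117,0,10,0,0,-117,0,10,0,0,-117,0,10,0,0,-117,0,10]'; python3 -m inch '[0,0,0,0,10,0,0,0,0,10,0,0,0,0,10]'
python3 - <<'E'
from h import *
c=read_camera("scene");cv2.imwrite("pics/s4.png",cv2.resize(c["image"][140:320,170:470],None,fx=2.5,fy=2.5))
E
```

```text
t: 14.37
tool_pos: [0.5397, 0.1897, 0.0306]
orientation: [2.503, 1.897, 0.004]
force: [0.3, 0.3, -0.4]
opening: 0.0429
gripper_force: 0.0
t: 14.62
tool_pos: [0.5389, 0.1897, 0.0295]
orientation: [2.503, 1.898, 0.001]
force: [0.1, 0.7, 2.8]
opening: 0.0276
gripper_force: 20.0
```

View pics/s4.png

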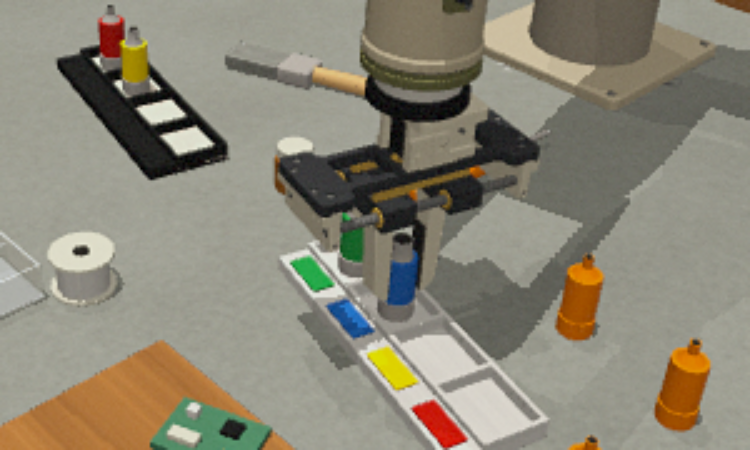

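Red (112,35) and yellow (134,60) stand upright in their compartments, and blue is held at (400,275). It goes to (0.491, -0.185).

```bash
python3 -m inch '[0,0,5,0,10,0,0,35,0,10,0,0,75,0,10,0,0,110,0,10,-4,-30,120,0,10,-9,-70,120,0,10,-14,-110,120,0,10,-19,-150,120,0,10,-24,-190,120,0,10,-29,-230,120,1,10]'; python3 -m inch '[-5,-40,0,1,10,-10,-80,0,1,10,-15,-115,0,1,10,-18,-138,0,1,10,-19,-145,0,1,10,-19,-145,0,1,10,-19,-145,0,1,10]'
```

```text
t: 15.5
tool_pos: [0.5088, -0.042, 0.1493]
orientation: [2.486, 1.92, 0.0]
force: [0.5, -0.6, -1.6]
opening: 0.0277
gripper_force: 20.0
t: 16.08
tool_pos: [0.4905, -0.1849, 0.1489]
orientation: [-2.47, -1.94, -0.0]
force: [0.8, 0.5, -1.3]
opening: 0.0277
gripper_force: 20.0
```

```bash
python3 -m inch '[0,0,-35,0,10,0,0,-70,0,10,0,0,-95,0,10,0,0,-108,0,10,0,0,-115,0,10,0,0,-118,0,10,0,0,-120,0,10,0,0,-121,0,10,0,0,-121,0,10,0,0,-121,0,10]'
```

```text
t: 16.92
tool_pos: [0.4918, -0.1858, 0.0295]
orientation: [2.468, 1.94, 0.002]
force: [-0.3, 1.7, 1.8]
opening: 0.028
gripper_force: 20.0
```

```bash
python3 -m inch '[0,0,-1,0,10,0,0,-1,0,70,0,0,-1,0,70,0,0,-1,0,70,0,0,-1,0,70,0,0,-1,0,70,0,0,30,0,70,0,0,70,0,70,0,0,110,0,70,4,40,119,0,70]'; python3 -m inch '[4,40,0,0,70,8,80,0,0,70,12,120,0,-1,70,16,160,0,-2,70,20,200,0,-2,70,24,240,0,-2,70,26,265,0,-2,70,26,273,0,-2,70,26,273,0,-2,70,26,273,0,-2,70]'
```

```text
t: 17.75
tool_pos: [0.4976, -0.1515, 0.1546]
orientation: [2.466, 1.928, 0.005]
force: [2.7, 0.2, 0.5]
opening: 0.0653
gripper_force: 0.0
t: 18.58
tool_pos: [0.5203, 0.1271, 0.1467]
orientation: [2.502, 1.899, -0.001]
force: [0.9, -0.5, 0.2]
opening: 0.065
gripper_force: 0.0
```

```bash
python3 -m inch '[1,0,-35,0,70,1,0,-70,0,70,1,0,-97,0,70,1,0,-112,0,70,1,0,-118,0,70,1,0,-118,0,70,1,0,-118,0,10,1,0,-118,0,10,1,0,-118,0,10,1,0,-118,0,10]'; python3 -m inch '[0,0,0,0,10,0,0,0,0,10,0,0,0,0,10]'
```

```text
t: 19.42
tool_pos: [0.5227, 0.1276, 0.0305]
orientation: [2.502, 1.897, 0.003]
force: [0.4, -0.3, -0.9]
opening: 0.0428
gripper_force: 0.0
t: 19.67
tool_pos: [0.5219, 0.1277, 0.0295]
orientation: [2.503, 1.898, 0.001]
force: [-0.1, 0.5, 2.7]
opening: 0.0277
gripper_force: 20.0
```

```bash
python3 -m inch '[0,0,5,0,10,0,0,35,0,10,0,0,75,0,10,0,0,110,0,10,-2,-30,120,0,10,-4,-70,120,0,10,-7,-110,120,0,10,-10,-150,120,1,10,-13,-190,120,2,10,-15,-225,120,2,10]'; python3 -m inch '[-1,-20,0,0,10,-1,-26,0,0,10,-1,-26,0,0,10,-1,-26,0,0,10]'
```

```text
t: 20.5
tool_pos: [0.5059, -0.0996, 0.1494]
orientation: [2.469, 1.942, -0.0]
force: [1.2, 1.0, -0.8]
opening: 0.028
gripper_force: 20.0
t: 20.83
tool_pos: [0.5055, -0.1228, 0.149]
orientation: [-2.47, -1.94, -0.0]
force: [-0.5, 0.5, -0.2]
opening: 0.0277
gripper_force: 20.0
```

```bash
python3 -m inch '[0,0,-35,0,10,0,0,-70,0,10,0,0,-95,0,10,0,0,-108,0,10,0,0,-115,0,10,0,0,-118,0,10,0,0,-120,0,10,0,0,-121,0,10,0,0,-121,0,10,0,0,-121,0,10]'
```

```text
t: 21.67
tool_pos: [0.5068, -0.1236, 0.0295]
orientation: [2.468, 1.94, 0.003]
force: [0.5, 0.9, 3.6]
opening: 0.0277
gripper_force: 20.0
```

```bash
python3 -m inch '[0,0,-1,0,10,0,0,-1,0,70,0,0,-1,0,70,0,0,-1,0,70,0,0,-1,0,70,0,0,-1,0,70,0,0,30,0,70,0,0,70,0,70,0,0,110,0,70,0,0,140,0,70]'; python3 -m inch '[0,40,20,0,70,0,80,20,0,70,0,120,20,0,70,0,160,20,0,70,0,200,20,0,70,0,240,20,0,70,0,280,20,0,70,0,320,20,0,70,0,320,20,0,70,0,320,20,0,70]'
python3 - <<'E'
from h import *
c=read_camera("scene");a=cv2.resize(c["image"][130:250,170:320],None,fx=2.6,fy=2.6)
c=read_camera("top");b=cv2.resize(c["image"][185:275,290:480],None,fx=2.1,fy=2.1)
h=max(a.shape[0],b.shape[0]);P=lambda i:cv2.copyMakeBorder(i,0,h-i.shape[0],0,0,cv2.BORDER_CONSTANT)
cv2.imwrite("pics/end.png",np.hstack([P(a),P(b)]))
E
python3 m.py | grep flux
```

```text
t: 22.5
tool_pos: [0.5061, -0.1237, 0.1712]
orientation: [2.469, 1.94, 0.002]
force: [0.4, -0.1, 0.1]
opening: 0.0649
gripper_force: 0.0
t: 23.33
tool_pos: [0.505, 0.1985, 0.1877]
orientation: [-2.466, -1.946, 0.001]
force: [0.3, -0.0, -0.9]
opening: 0.0652
gripper_force: 0.0
flux [ 0.4706993  -0.00496065  0.046     ]
```

View pics/end.png

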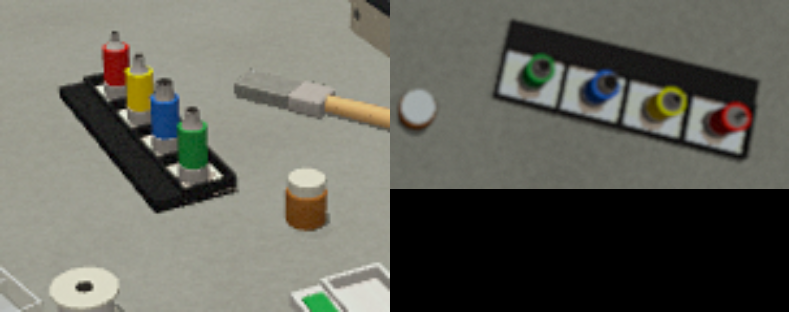

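All four stand upright and centred. From the left in the top view they run green (540,72), blue (603,88), yellow (665,104), red (730,120). The flux jar has not moved.

```bash
python3 -c "
from plant import job
print(job.close_job())"
```

```text
the job is handed in; nothing more can be done
None
```

The job is handed in after about 23 s of the 106 s allowed: the four nozzles stand upright in the storage tray in reverse order (green, blue, yellow, red from the left), the flux jar has not moved, and no verdict was reported.

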